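# Start the oil filler cap on its thread and screw it home

### The job

The oil filler cap lies on its side on the bench: stand it upright, let go of it, and take it again by the bar on its top. Set it level on the filler neck of the clamped cylinder head's valve cover, turn it backward (counter-clockwise from above) until you feel it drop into the start of the thread, then screw it forward (clockwise) without cross-threading until it is fully home on the neck, and let go. Leave the spark plug, governor arm and starter handle where they lie.

Things in the scene. Friction and masses are not known exactly. Their poses are not given: they have to be found in the camera images.
- cap: Loose grey plastic oil filler cap, 80-170 g: hollow 8-sided skirt 55 mm across flats (flats face x, y, diagonals), 35.5 high, with a cross bar on its roof. Origin: centre of the open rim; z along the axis, rim to bar. Starts on its side on a flat, axis level 27.5 mm above the bench, z pointing within 25 deg of world +y, y level. Inside 45 mm wide, 31.5 deep
- cap_wing (a point): Centre of the cap's cross bar, on the cap's axis, 49.5 mm from the open rim. The bar runs along the cap's y: 46 mm long, 12 mm thick (along x), from 35.5 to 63.5 mm above the rim. Axes as cap.
- cap_lugs (a point): Point on the cap's axis between its two lugs, 9 mm above the open rim. The lugs are round studs 5 mm thick standing inward from the +y and -y walls inside the skirt; their tips are 16.2 mm from the axis.
- neck_base (a point): Foot of the steel filler neck, on its axis, on top of the valve cover, 70 mm above the bench; z up. The neck is fixed and upright: core 30 mm diameter, 38 mm high, with a two-start right-hand thread 41 mm wide round it. Cap origin above this point: 21 mm resting on the rim, 11.5 dropped into the thread start, 6.5 fully home.
- neck_rim (a point): Centre of the flat rim on top of the thread. A cap set on at a chance angle rests its lugs here. The rim has two opposite gaps of 40 deg, at an angle not told and unrelated to this frame. A stop 4 mm high beside each gap bars a lug turning clockwise; counter-clockwise it reaches a gap within 135 deg and drops 9.5 mm, then meets the stop's other side.
- neck_top (a point): Top of the neck's core, 38 mm above its foot; edge bevelled 4 mm inward over 5 mm. Clockwise from a gap the lugs run under the rim, sinking 5 mm per 90 deg with 1.5 mm of play. Home, the cap's roof sits here: about 110 deg past the gap if pressed down lightly, tight or at a stop by about 145 deg. Thread friction holds it where left.
- head: Fixed cast-aluminium cylinder head 170 (x) by 120 mm (y), origin under its centre on the bench, z up. Grey valve cover on it, 116 by 106 mm, centred at x=-24 mm, top 70 mm high; the neck stands at x=-30, y=0. A steel hold-down plate with cam lever crosses at x=+57 mm, 160 mm long in y, up to 80 mm high.
- spark_plug: Loose spark plug lying on the bench, 72 mm long, 21 mm thick, between the head and the cap; origin on the bench below its middle. Leave alone.
- governor_arm: Loose flat metal governor arm, 112 mm long, up to 18 mm high, on the robot's side of the bench; origin below its middle. Leave alone.
- starter_handle: Loose black plastic starter T-handle, 100 mm bar, 22 mm high, lying on the far side; origin below the bar's middle. Leave alone.
There are look-alikes about, which are no part of the job. What is meant by the cap is not blue, and is the smaller of those in its own colour.

How it is judged:
On the way, in this order (a step that is already met when the one before it is completed fails the run):
1. the cap stands upright (within 0.12 rad) and the fingers have let go of it (angle between cap's own z axis and vertical below 0.12 rad and not (contact force between the fingers and cap above 0.05 N) and linear speed of cap below 0.03 m/s), for 0.1 s.
2. the cap, taken again, has dropped into the thread start: lugs below the rim (origin under 14 mm above the neck's foot), level, on the neck's axis (angle between cap's own z axis and vertical below 0.12 rad and horizontal distance between cap and neck_base below 0.004 m and z of cap in the frame of neck_base between 0.0095 and 0.014 m and contact force between the fingers and cap above 0.3 N), for 0.1 s.
At the end, for the whole second after the job is handed in: The cap is screwed home on the neck: its origin less than 8 mm above the neck's foot (home is 6.5 mm), within 4 mm of the neck's axis, level within 0.12 rad, at rest and released (angle between cap's own z axis and vertical below 0.12 rad and horizontal distance between cap and neck_base below 0.004 m and z of cap in the frame of neck_base between 0.004 and 0.008 m and linear speed of cap below 0.01 m/s and not (contact force between the fingers and cap above 0.05 N)); the robot touches nothing.
It fails at once if the cap is cross-threaded (a lug under the rim while the cap leans more than 0.2 rad) (z of cap in the frame of neck_base below 0.0175 m and horizontal distance between cap and neck_base below 0.012 m and angle between cap's own z axis and vertical above 0.2 rad).
It fails at once if the spark plug is disturbed (moved more than 25 mm) (distance of spark_plug from where it was at the start of the episode above 0.025 m).
It fails at once if the governor arm is disturbed (moved more than 25 mm) (distance of governor_arm from where it was at the start of the episode above 0.025 m).
It fails at once if the starter handle is disturbed (moved more than 25 mm) (distance of starter_handle from where it was at the start of the episode above 0.025 m).
It also fails if it takes over 72 s, if anything falls off the work surface, if the arm or the gripper's body presses on something with over 40 N, if the wrist force passes 120 N, or if a joint passes its speed limit or range.

### The arm

A 6-joint arm with a two-finger parallel gripper is mounted at the origin on the work surface. World frame = base frame: x ahead of the robot, y to its left, z up, the work surface at z = 0. Lengths are in m, angles in rad, forces in N, time in s.
With the tool pointing down it reaches from about 0.35 to 0.975 m from the base axis. Payload 7.1 kg.
Tool frame: the origin (TCP) lies midway between the tips of the shut fingers; the grasp point (between the pads) lies 19 mm behind it; z points along the fingers, y is the line along which they close (so a half turn about z gives the same grasp; the last joint's range is limited). The gripper opens to 88 mm and grips with 3 to 60 N. Pads are 20 mm wide; open, the fingers measure 115 mm over their backs; the gripper's body (75 mm by 178 mm) begins 61 mm behind the grasp point.
Start: joints at [1.199, 0.423, 1.63, -0, 1.089, -0.019], TCP at [0.216, 0.587, 0.223] pointing down, gripper open.
Joint ranges: [-3, 3], [-0.9, 2.11], [0.09, 2.58], [-1.31, 4.45], [0.11, 2.69], [-2.54, 2.54]. Speed limits (rad/s): [2.39, 2.39, 3.01, 3.14, 3.14, 3.14].

### API

Orientations are given as a unit quaternion [w, x, y, z].
In Python, from station import move_pose, movel, movej, command_gripper, wait, inverse_kinematics, read_camera, camera_info, MotionError, job_done, get_time, get_joint_pos, get_qvel, get_effort, get_tcp_pos, get_ee_rot, get_ft_force, get_ft_torque, get_grip_width, get_finger_force gives the robot as it stands. Calls block until the motion is done:
- move_pose(position, orientation): joint-space move of the TCP to a pose.
- movel(position, frame=None, v=0.15, until_force=None): straight line of the TCP; frame=None keeps the orientation; v is the mean speed in m/s. With until_force (N) it stops when the force on the tool has changed by that much, and returns True; else False.
- movej(angles): joint-space move.
- command_gripper(opening): opening from 0.0 (shut) to 1.0 (fully open); the grip force is fixed at half the most; returns when the fingers have stopped.
- wait(seconds).
- inverse_kinematics(position, orientation): joint angles nearest the present ones, or None.
- read_camera(name): name is "side" or "top" or "wrist"; returns the picture (480x640x3 uint8, red, green, blue); there is no depth.
- camera_info(name): a dict with "intrinsics" (3x3 intrinsics, pixels), "T" (4x4, takes a point from camera to world coordinates); the wrist camera has in their place "tool_from_camera" (4x4, takes a point from camera to tool coordinates, whose origin is the TCP and whose axes are the flange's). Camera axes: x right, y up, looking along -z (the intrinsics and any distortion apply to the point x, -y, -z); pixel columns grow to the right and rows downward; lengths in m; the calibration is good to about 2 mm. The wrist camera is an equidistant fisheye: a pixel r from the principal point sees the ray r / f radians off the axis. A picture is of the moment at which its call begins: read the wrist's pose just before it. camera_info takes no time and is no camera call.
A pose or a line that the arm cannot do raises MotionError and nothing moves.
- job_done(): hands the job in; it is judged then, once.
Readings, each from a call of its own:
- get_time(): time.
- get_joint_pos(): joint angles.
- get_qvel(): joint speeds.
- get_effort(): joint torques, N m.
- get_tcp_pos(): TCP position.
- get_ee_rot(): TCP orientation.
- get_ft_force(): force on the tool from outside, world axes, zero at the start.
- get_ft_torque(): the same for the moment, N m.
- get_grip_width(): opening from 0.0 (shut) to 1.0 (fully open).
- get_finger_force(): force on a finger pad.
Only numpy, scipy, OpenCV 4.12 (cv2) and the standard library are available. Lean on these libraries where they do the work, as an engineer would, in place of code of your own. Each camera call takes 0.05 s, during which the arm holds its last target. There are 200 camera calls.

## Working session

There is one attempt and no reset: what is moved stays moved. The work goes in short steps, each a Python script; the robot and the scene stay as the last script left them, time stands still between calls to the robot, and variables do not carry over. Pictures are saved under pics/ and viewed, at most 10 in all, crops included, and the job is handed in when it is done.

```bash
ls; mkdir -p pics; python3 - <<'E'
from station import *
import cv2
for n in("top","side"):
    cv2.imwrite(f"pics/{n}0.png",cv2.cvtColor(read_camera(n),cv2.COLOR_RGB2BGR)); c=camera_info(n); print(n,c)
print(camera_info("wrist"),get_time(),get_ee_rot())
E
```

```text
pics
top {'intrinsics': array([[449.34111337,   0.        , 317.74605141],
       [  0.        , 449.34111337, 235.41246208],
       [  0.        ,   0.        ,   1.        ]]), 'T': array([[-0.02265778,  0.99073711, -0.13389023,  0.44186704],
       [-0.99970706, -0.02359288, -0.00540146,  0.02137374],
       [-0.00851028,  0.13372863,  0.99098145,  0.97736925],
       [ 0.        ,  0.        ,  0.        ,  1.        ]])}
side {'intrinsics': array([[455.73536269,   0.        , 317.55326632],
       [  0.        , 455.73536269, 241.22960296],
       [  0.        ,   0.        ,   1.        ]]), 'T': array([[ 0.8573458 ,  0.29023743, -0.42511224,  0.25427026],
       [-0.51434711,  0.45074768, -0.72957082, -0.50808088],
       [-0.0201304 ,  0.84414973,  0.53572941,  0.48199226],
       [ 0.        ,  0.        ,  0.        ,  1.        ]])}
{'intrinsics': array([[371.64829954,   0.        , 319.63212996],
       [  0.        , 371.64829954, 234.759545  ],
       [  0.        ,   0.        ,   1.        ]]), 'tool_from_camera': array([[ 4.68302991e-04,  9.64371309e-01,  2.64551997e-01,
         7.23410534e-02],
       [ 9.99999890e-01, -4.58779483e-04, -9.77848183e-05,
        -3.29428402e-04],
       [ 2.70701550e-05,  2.64552013e-01, -9.64371418e-01,
        -1.62062520e-01],
       [ 0.00000000e+00,  0.00000000e+00,  0.00000000e+00,
         1.00000000e+00]])} 0.1 [-1.25695273e-04  1.75470050e-01  9.84484560e-01 -6.29506358e-04]
```

View pics/top0.png

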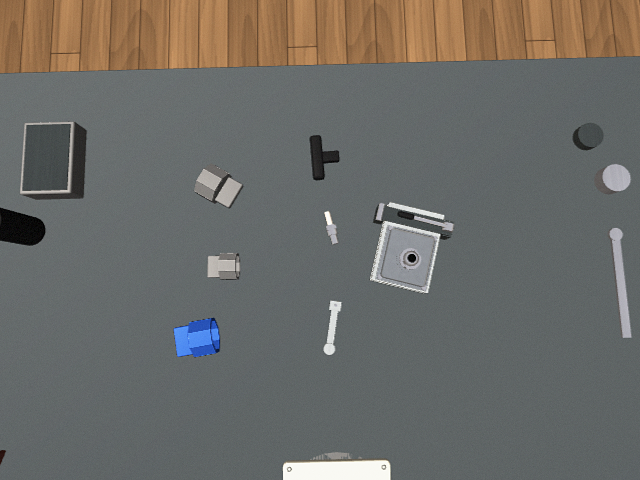

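View pics/side0.png

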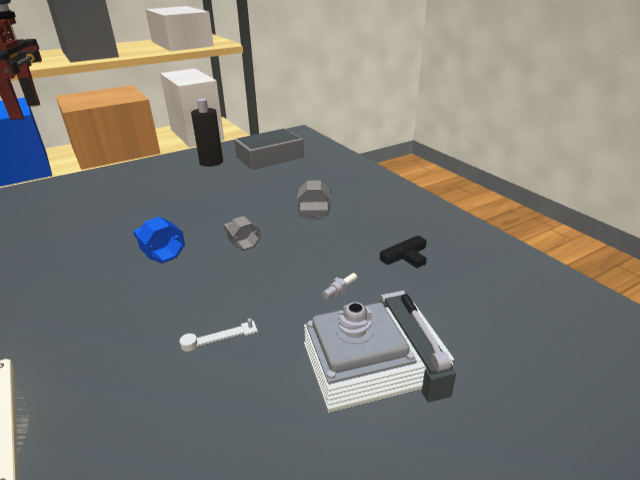

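The only grey candidates in the top view are the small cap at (224,266), the larger one at (218,187), and the blue one is at (197,338). By the description I choose (224,266), and its bar points left (+y). The neck is at (411,258). Next I'll measure these and check with a close crop.

```bash
cat > h.py <<'E'
import numpy as np, cv2
from station import *
from scipy.spatial.transform import Rotation as R
def ray(n,u,v,pose=None):
    c=camera_info(n);K=c["intrinsics"]
    a=(u-K[0,2])/K[0,0]; b=(v-K[1,2])/K[1,1]
    if n=="wrist":
        th=np.hypot(a,b); s=np.sin(th)/max(th,1e-9); d=np.array([a*s,-b*s,-np.cos(th)])
        T=np.eye(4);T[:3,:3]=pose[1].as_matrix();T[:3,3]=pose[0];T=T@c["tool_from_camera"]
    else: d=np.array([a,-b,-1.]);T=c["T"]
    return T[:3,3],T[:3,:3]@d
def onplane(n,u,v,z,pose=None):
    o,d=ray(n,u,v,pose); return o+d*(z-o[2])/d[2]
def tri(r1,r2):
    A=np.zeros((3,3));b=np.zeros(3)
    for o,d in(r1,r2):
        d=d/np.linalg.norm(d);P=np.eye(3)-np.outer(d,d);A+=P;b+=P@o
    p=np.linalg.solve(A,b); return p,[np.linalg.norm(np.cross(p-o,d/np.linalg.norm(d))) for o,d in(r1,r2)]
def rot(q): return R.from_quat([q[1],q[2],q[3],q[0]])
def quat(r): x=r.as_quat(); return [x[3],x[0],x[1],x[2]]
def pose(): return np.array(get_tcp_pos()),rot(get_ee_rot())
def snap(n,f):
    p=pose();im=read_camera(n);cv2.imwrite("pics/"+f,cv2.cvtColor(im,cv2.COLOR_RGB2BGR));return im,p
E
python3 - <<'E'
from h import *
im=cv2.imread("pics/top0.png")
for (x0,x1,y0,y1) in((190,260,235,300),(185,260,155,220)):
    c=im[y0:y1,x0:x1].astype(int); bg=np.median(c.reshape(-1,3),axis=0)
    hsv=c.max(2)-bg.max(); m=(abs(c-bg).sum(2)>45).astype(np.uint8)
    m2=((c[...,2]-c[...,0])>-2).astype(np.uint8)
    for k in(m,m2):
        cs=max(cv2.findContours(k,0,1)[0],key=cv2.contourArea)+np.array([x0,y0]); r=cv2.minAreaRect(cs)
        print(r,cv2.contourArea(cs)); 
        print(*[onplane("top",*p,.0275).round(4) for p in cv2.boxPoints(r)])
print("neck",tri(ray("top",411,258),ray("side",355,309)),onplane("top",411,258,.108),onplane("side",355,309,.108))
for n,u,v in(("plug",332,228),("gov",333,328),("hand",317,158)): print(n,onplane("top",u,v,.01))
a=cv2.resize(im[220:310,180:280],None,fx=4,fy=4,interpolation=2);b=cv2.resize(im[225:290,375:445],None,fx=5,fy=5,interpolation=2)
H=360;o=np.zeros((H,750,3),np.uint8);o[:a.shape[0],:400]=a;o[:325,400:750]=b;cv2.imwrite("pics/crop.png",o)
print(pose()[1].as_matrix().round(2))
E
```

```text
((223.0, 266.0), (26.0, 32.0), 90.0) 620.5
[0.5381 0.2628 0.0275] [0.5365 0.1947 0.0275] [0.4814 0.1947 0.0275] [0.483  0.2623 0.0275]
((223.5, 266.0), (26.0, 33.0), 90.0) 753.5
[0.5381 0.2628 0.0275] [0.5364 0.1926 0.0275] [0.4814 0.1926 0.0275] [0.483  0.2623 0.0275]
((217.90003967285156, 186.20001220703125), (44.72135925292969, 33.541019439697266), 26.56505012512207) 1124.5
[0.6734 0.3003 0.0275] [0.7398 0.2684 0.0275] [0.6927 0.1809 0.0275] [0.6273 0.2133 0.0275]
((217.55958557128906, 185.82640075683594), (43.692813873291016, 34.119258880615234), 30.256441116333008) 1276.5
[0.6771 0.301  0.0275] [0.7422 0.2643 0.0275] [0.6907 0.1817 0.0275] [0.6266 0.2188 0.0275]
neck (array([ 0.51165459, -0.1543794 ,  0.10414078]), [np.float64(0.0004851479638470086), np.float64(0.00048514796384692806)]) [ 0.51091891 -0.15336356  0.108     ] [ 0.5094975  -0.15814115  0.108     ]
plug [ 0.58810521 -0.00474143  0.01      ]
gov [ 0.37443194 -0.00110518  0.01      ]
hand [0.74630301 0.02436872 0.01      ]
[[-0.94  0.35 -0.  ]
 [ 0.35  0.94 -0.  ]
 [ 0.   -0.   -1.  ]]
```

View pics/crop.png

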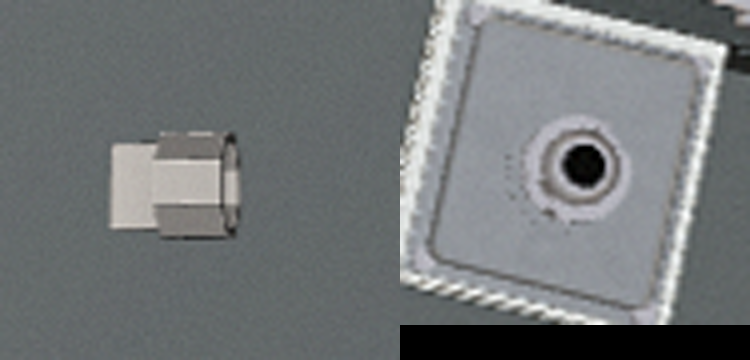

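The crop confirms the choice: a plain grey cap about 55 mm wide, with its bar to the left (+y) and its axis nearly along +y. Next come wrist views of the neck at two opposite yaws, to cancel calibration bias, then one over the cap.

```bash
python3 - <<'E'
from h import *
import pickle
D=R.from_matrix(np.array([[0,1,0],[1,0,0],[0,0,-1]]).T)  # x_tool=+y, y_tool=+x
N=np.array([.511,-.155,.24]); C=np.array([.51,.225,.2])
ps={}
for i,(p,a) in enumerate([(C,0),(N,0),(N,np.pi)]):
    move_pose(p,quat(R.from_euler('z',a)*D)); wait(.2)
    im,po=snap("wrist",f"w{i}.png"); ps[i]=(po[0],po[1].as_quat()); print(po[0].round(4),np.round(get_joint_pos(),2))
pickle.dump(ps,open("ps.pkl","wb")); print(get_time())
ims=[cv2.imread(f"pics/w{i}.png") for i in range(3)]
cv2.imwrite("pics/w.png",np.hstack([cv2.resize(x,(400,300)) for x in ims[:2]]))
cv2.imwrite("pics/wm.png",np.vstack([np.hstack([cv2.resize(x,(400,300),interpolation=3) for x in ims[:2]]),np.hstack([cv2.resize(ims[2],(400,300),interpolation=3)]*2)]))
# IK check for tilting grasp
for s in(1,-1):
  for t in(45,-45):
    Rt=R.from_euler('x',-t,degrees=True)*R.from_matrix(np.array([[0,s,0],[s,0,0],[0,0,-1]]).T)
    print(s,t,Rt.as_matrix()[:,2].round(2),[None if (q:=inverse_kinematics([.51,y,z],quat(Rt))) is None else np.round(q,2) for y in(.18,.23,.28) for z in(.02,.15)])
E
```

```text
[0.5097 0.2258 0.2   ] [0.4  0.35 1.8  0.   0.99 0.39]
[ 0.5112 -0.1541  0.2399] [-0.32  0.27  1.82  0.    1.06 -0.32]
[ 0.511 -0.155  0.24 ] [-0.32  0.27  1.82  0.    1.06 -0.32]
4.2333
1 45 [ 0.   -0.71 -0.71] [array([ 0.65,  0.86,  1.66, -0.64,  1.24,  1.06]), array([ 0.65,  0.66,  1.66, -0.61,  1.4 ,  0.94]), array([ 0.7 ,  0.89,  1.58, -0.59,  1.3 ,  1.06]), array([ 0.7 ,  0.7 ,  1.58, -0.57,  1.46,  0.95]), array([ 0.76,  0.92,  1.49, -0.55,  1.36,  1.05]), array([ 0.76,  0.74,  1.5 , -0.54,  1.52,  0.96])]
1 -45 [ 0.    0.71 -0.71] [array([-0.1 ,  0.77,  1.97,  1.12,  0.9 , -1.05]), array([-0.1 ,  0.52,  1.97,  0.97,  1.02, -0.79]), array([-0.  ,  0.77,  1.97,  1.2 ,  0.86, -1.03]), array([-0.  ,  0.52,  1.97,  1.03,  0.97, -0.75]), array([ 0.1 ,  0.77,  1.96,  1.27,  0.83, -1.01]), array([ 0.1 ,  0.52,  1.97,  1.08,  0.92, -0.71])]
-1 45 [ 0.   -0.71 -0.71] [array([ 0.65,  0.86,  1.66, -0.64,  1.24, -2.09]), array([ 0.65,  0.66,  1.66, -0.61,  1.4 , -2.2 ]), array([ 0.7 ,  0.89,  1.58, -0.59,  1.3 , -2.09]), array([ 0.7 ,  0.7 ,  1.58, -0.57,  1.46, -2.19]), array([ 0.76,  0.92,  1.49, -0.55,  1.36, -2.09]), array([ 0.76,  0.74,  1.5 , -0.54,  1.52, -2.18])]
-1 -45 [ 0.    0.71 -0.71] [array([-0.1 ,  0.77,  1.97,  1.12,  0.9 ,  2.09]), array([-0.1 ,  0.52,  1.97,  0.97,  1.02,  2.35]), array([-0.  ,  0.77,  1.97,  1.2 ,  0.86,  2.11]), array([-0.  ,  0.52,  1.97,  1.03,  0.97,  2.39]), array([0.1 , 0.77, 1.96, 1.27, 0.83, 2.13]), array([0.1 , 0.52, 1.97, 1.08, 0.92, 2.43])]
```

View pics/wm.png

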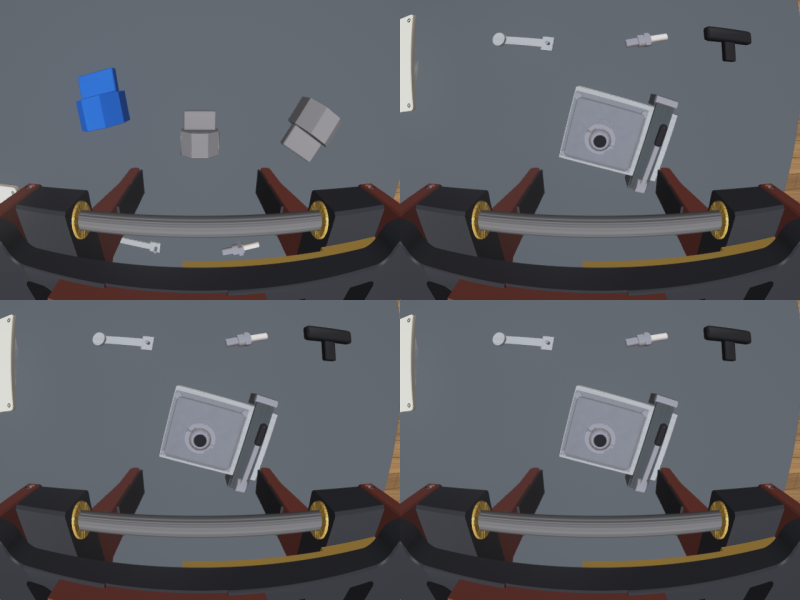

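The wrist view shows the cap at about (320,213) full-res with its bar pointing +y, and the neck hole at about (320,226). Next I'll measure both, with two further neck views at ±90° yaw.

```bash
python3 - <<'E'
from h import *
import pickle
ps=pickle.load(open("ps.pkl","rb"))
im=cv2.imread("pics/w0.png").astype(int)[150:275,270:370]; bg=np.median(im.reshape(-1,3),axis=0)
d=im-bg; print(bg, im[63-0,50],im[35,50])
m=((im[...,0]-im[...,2])<6).astype(np.uint8)   # grey, background bluish
cs=max(cv2.findContours(m,0,1)[0],key=cv2.contourArea)[:,0]+[270,150]
p0=(ps[0][0],R.from_quat(ps[0][1]))
rows=np.arange(cs[:,1].min(),cs[:,1].max()+1)
mm=np.zeros((480,640),np.uint8);cv2.drawContours(mm,[cs.reshape(-1,1,2)],-1,1,-1)
for v in range(rows[0],rows[-1]+1,5):
    x=np.where(mm[v])[0]; print(v,x.min(),x.max(),onplane("wrist",x.min()-.5,v,.0275,p0).round(4),onplane("wrist",x.max()+.5,v,.0275,p0).round(4))
print(rows[0],rows[-1])
def hole(f,p,c):
    g=cv2.imread(f,0); m=(g<75).astype(np.uint8); n,l,s,ce=cv2.connectedComponentsWithStats(m)
    ok=[i for i in range(1,n) if 100<s[i,4]<2500]; i=min(ok,key=lambda i:np.hypot(*(ce[i]-c))); print(f,ce[i],s[i]); return onplane("wrist",*ce[i],.108,p)
D=R.from_matrix(np.array([[0,1,0],[1,0,0],[0,0,-1]]).T)
print(hole("pics/w1.png",(ps[1][0],R.from_quat(ps[1][1])),(320,226)))
for i,a in enumerate((np.pi/2,-np.pi/2)):
    move_pose([.511,-.155,.24],quat(R.from_euler('z',a)*D)); wait(.2); im,p=snap("wrist",f"n{i}.png"); print(hole(f"pics/n{i}.png",p,(320,226)),get_joint_pos()[5],p[0],p[1].as_matrix()[:,0].round(3))
print(get_time())
E
```

```text
[116. 108. 101.] [108 104 105] [154 150 151]
177 296 343 [0.4877 0.2601 0.0275] [0.5311 0.2602 0.0275]
182 295 344 [0.4868 0.2555 0.0275] [0.5321 0.2556 0.0275]
187 295 344 [0.4867 0.2509 0.0275] [0.5321 0.251  0.0275]
192 295 344 [0.4867 0.2463 0.0275] [0.5322 0.2464 0.0275]
197 295 344 [0.4866 0.2417 0.0275] [0.5323 0.2418 0.0275]
202 295 344 [0.4866 0.237  0.0275] [0.5323 0.2371 0.0275]
207 291 348 [0.4828 0.2324 0.0275] [0.5361 0.2325 0.0275]
212 289 349 [0.4809 0.2277 0.0275] [0.5371 0.2278 0.0275]
217 289 349 [0.4808 0.223  0.0275] [0.5372 0.2231 0.0275]
222 289 349 [0.4807 0.2182 0.0275] [0.5373 0.2183 0.0275]
227 290 349 [0.4816 0.2134 0.0275] [0.5374 0.2135 0.0275]
232 290 349 [0.4815 0.2086 0.0275] [0.5375 0.2087 0.0275]
237 290 349 [0.4814 0.2038 0.0275] [0.5376 0.2039 0.0275]
242 290 349 [0.4813 0.1989 0.0275] [0.5377 0.199  0.0275]
247 290 348 [0.4812 0.194  0.0275] [0.5369 0.1941 0.0275]
252 305 333 [0.4953 0.189  0.0275] [0.5228 0.1891 0.0275]
177 252
pics/w1.png [319.42105263 225.96052632] [310 217  20  19 304]
[ 0.51086055 -0.15530949  0.108     ]
pics/n0.png [319.84459459 224.92905405] [310 216  20  19 296]
[ 0.51092115 -0.15508613  0.108     ] -1.887291618996742 [ 0.51100821 -0.15500966  0.24000194] [-1.  0. -0.]
pics/n1.png [319.64451827 224.86710963] [310 216  20  19 301]
[ 0.51072061 -0.1553055   0.108     ] 1.2538756263932906 [ 0.51098974 -0.15498528  0.23998337] [ 1.  0. -0.]
8.7833
```

Neck axis is (0.5108, -0.1552), with three views agreeing to 0.2 mm. The cap's axis is along +y at x=0.5095, rim at y≈0.197 and bar end at 0.260, so 63 mm long as specified. Now I'll grip the skirt with a tilted tool and turn it upright.

```bash
python3 - <<'E'
from h import *
D=R.from_matrix(np.array([[0,1,0],[1,0,0],[0,0,-1]]).T)
A=R.from_euler('x',-35,degrees=True)*D; B=R.from_euler('x',55,degrees=True)*D
tA=A.as_matrix()[:,2]; tB=B.as_matrix()[:,2]; print(tA.round(2),tB.round(2))
g=np.array([.5095,.221,.0275]); P=g+.019*tA
command_gripper(1.0)
move_pose([.511,.1,.25],quat(D))
move_pose(P-.13*tA,quat(A)); movel(P-.03*tA,v=.2); movel(P,v=.08)
command_gripper(0.0); print("w",get_grip_width()*88,get_finger_force())
movel(P+[0,0,.1],v=.15)
h=np.array([.5095,.225,.024+.10])+.019*tB
move_pose(h,quat(B)); print("w",get_grip_width()*88,get_finger_force(),get_tcp_pos(),h)
movel(h-[0,0,.09],v=.15)
r=movel(h-[0,0,.11],v=.02,until_force=3); print(r,get_tcp_pos()-h+[0,0,.1],get_ft_force(),get_time())
im,p=snap("side","s1.png"); cv2.imwrite("pics/s1c.png",cv2.resize(cv2.imread("pics/s1.png")[120:300,130:370],(720,540)))
E
```

```text
[ 0.   -0.57 -0.82] [ 0.    0.82 -0.57]
w 54.95192023855735 29.999925505835563
w 54.949693801895954 29.99934793682769 [0.50913762 0.24085076 0.11278405] [0.5095     0.24056389 0.11310205]
True [ 1.49766060e-04  3.57343405e-05 -4.76398460e-05] [ 0.83770606 -0.99676834  3.26404757] 16.575
```

View pics/s1c.png

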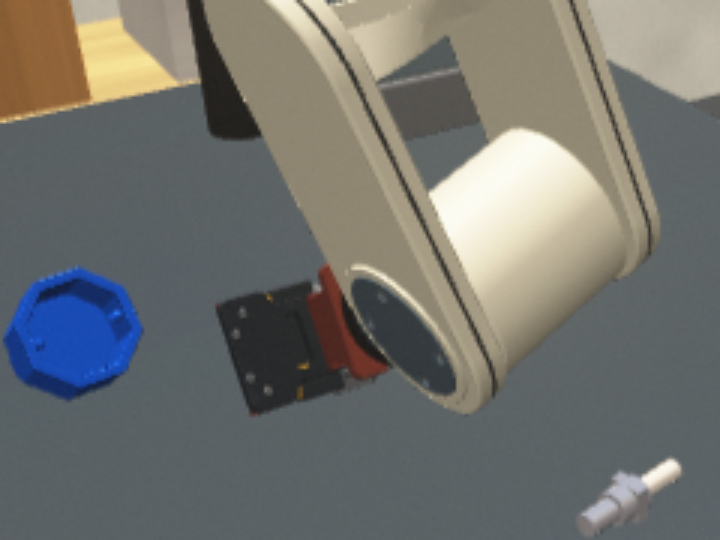

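The gripper (about (300,345) in the crop) hides the cap, but contact came exactly at the expected height. I'll release, back off and look down at it.

```bash
python3 - <<'E'
from h import *
import pickle
D=R.from_matrix(np.array([[0,1,0],[1,0,0],[0,0,-1]]).T)
p=pose(); t=p[1].as_matrix()[:,2]
command_gripper(.85); wait(.3); print(get_finger_force())
movel(p[0]-.13*t,v=.15)
ps=[]
for i,a in enumerate((np.pi/2,)):
    G=R.from_euler('z',a)*D
    move_pose([.51,.225,.24],quat(G)); wait(.2); im,po=snap("wrist",f"c{i}.png"); print(po[0].round(4),po[1].as_matrix()[:,0].round(3),get_joint_pos().round(2)); ps.append((po[0],po[1].as_quat()))
pickle.dump(ps,open("pc.pkl","wb")); print(get_time())
snap("side","s2.png")
a=cv2.imread("pics/c0.png")[100:300,200:440]; b=cv2.imread("pics/s2.png")[160:310,180:340]
cv2.imwrite("pics/c.png",np.hstack([cv2.resize(a,(480,400)),cv2.resize(b,(320,400))]))
E
```

```text
0.0
[0.5095 0.2235 0.2381] [-1.     0.003  0.004] [ 0.39  0.31  1.77  0.    1.07 -1.18]
19.7083
```

View pics/c.png

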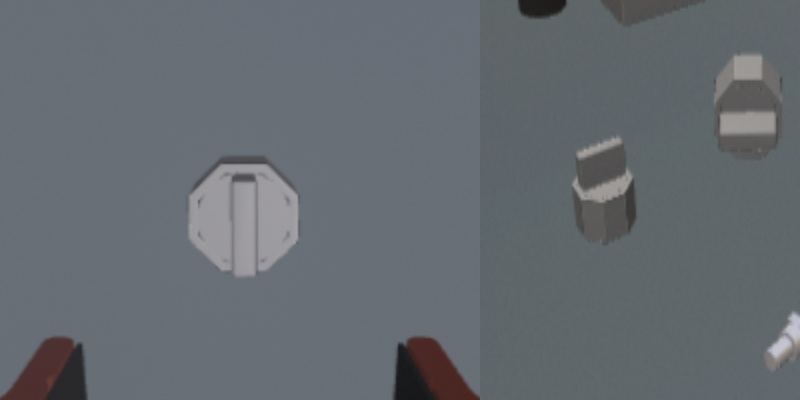

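The cap stands upright, with its bar along world x. Bar top spans about (322, 191–238) in full-res c0. Now I'll check that against the grip data.

```bash
python3 - <<'E'
from h import *
import pickle
q=pickle.load(open("pc.pkl","rb"))[0]; p=(q[0],R.from_quat(q[1]))
g=cv2.imread("pics/c0.png",0).astype(int)
print(g[182:246:1,322]); print(g[220,290:355])
for u,v in((322.2,191),(322.2,238)): print(onplane("wrist",u,v,.0635,p))
E
```

```text
[148 156 155 154 132  90  78  80  96 142 155 157 157 156 157 157 157 157
 157 157 157 158 157 158 157 157 158 158 158 158 157 158 157 157 157 157
 157 157 157 157 156 156 156 156 156 156 156 156 155 156 155 156 155 155
 156 145 125 110 110 110 110 110 110 110]
[110 110 110 110 111 127 149 152 154 155 161 137 146 153 153 153 153 153
 153 153 154 154 154 154 154 143 122 145 152 153 155 156 157 157 158 160
 157 142 119 153 155 155 155 155 155 156 155 156 156 156 156 141 145 154
 156 157 158 158 129 112 109 110 110 110 109]
[0.48726205 0.22546005 0.0635    ]
[0.53185766 0.22542495 0.0635    ]
```

```bash
cat >> h.py <<'E'
D=R.from_matrix(np.array([[0,1,0],[1,0,0],[0,0,-1]]).T)
NX,NY=.5108,-.1552
def yaw(a): return quat(R.from_euler('z',a)*D)
def rep(s): print(s,np.round(get_tcp_pos(),4),"F",np.round(get_ft_force(),1),"T",np.round(get_ft_torque(),2),"q6",round(get_joint_pos()[5],2),"grip",round(get_grip_width()*88,1),round(get_finger_force(),1),"t",round(get_time(),1))
E
python3 - <<'E'
from h import *
X,Y=.5096,.2254
move_pose([X,Y,.12],yaw(np.pi/2)); movel([X,Y,.06],v=.12); movel([X,Y,.038],yaw(np.pi/2),v=.05); rep("pre")
command_gripper(0); rep("grip")
movel([X,Y,.24],v=.25); move_pose([NX,NY,.24],yaw(-.32)); rep("over")
movel([NX,NY,.165],yaw(-.32),v=.15); wait(.2); rep("above")
r=movel([NX,NY,.115],yaw(-.32),v=.02,until_force=5); wait(.1); rep(("contact",r))
snap("side","s3.png"); cv2.imwrite("pics/s3c.png",cv2.resize(cv2.imread("pics/s3.png")[200:420,260:480],(600,600)))
E
```

```text
pre [0.5094 0.2253 0.0377] F [-0.   0.2  0.9] T [-0.02 -0.01 -0.02] q6 -1.18 grip 74.8 0.0 t 21.6
grip [0.5095 0.2253 0.0379] F [-0.1  0.2  0.2] T [-0.02 -0.01  0.04] q6 -1.18 grip 11.6 30.0 t 22.5
over [ 0.5108 -0.1546  0.2395] F [-0.   0.2 -1.3] T [-0.09  0.09 -0.02] q6 0.0 grip 11.9 30.0 t 24.9
above [ 0.5116 -0.1554  0.1661] F [-0.2  0.1 -1.1] T [-0.05  0.07  0.05] q6 0.0 grip 12.2 30.0 t 25.8
('contact', True) [ 0.5108 -0.1552  0.1284] F [-0.1 -0.6  5.2] T [-0.03  0.18 -0.03] q6 0.0 grip 12.1 30.0 t 27.5
```

View pics/s3c.png

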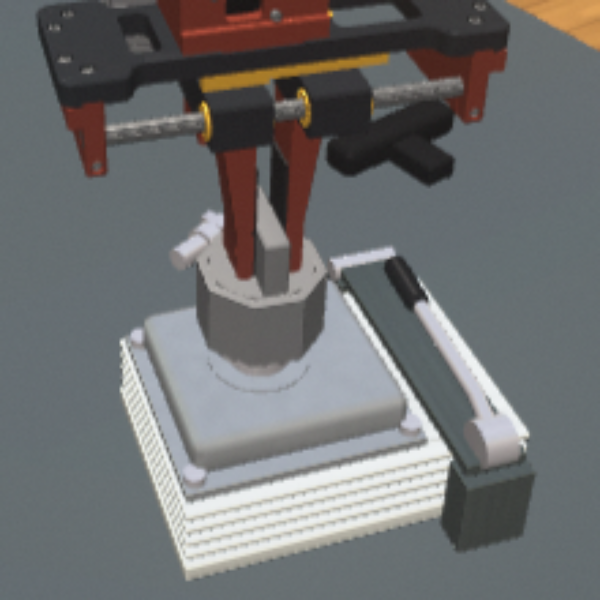

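The cap sits level on the rim: TCP z of 0.1284 against 0.129 expected. Now I'll turn it backward in 10° steps, probing down after each.

```bash
python3 - <<'E'
from h import *
a=-.32; z0=.1286
for i in range(15):
    a+=np.radians(10)
    move_pose([NX,NY,z0+.0004],yaw(a))
    r=movel([NX,NY,z0-.004],yaw(a),v=.03,until_force=5); z=get_tcp_pos()[2]
    rep((i,r))
    if not r or z<z0-.0025: break
    if get_time()>45: break
print("a",a)
E
```

```text
(0, True) [ 0.5109 -0.1554  0.1275] F [-3.1  0.6 12.2] T [0.08 0.82 0.01] q6 -0.17 grip 11.8 30.0 t 28.1
(1, True) [ 0.511  -0.1554  0.1271] F [-3.2 -0.3 11.7] T [-0.02  0.72 -0.04] q6 -0.34 grip 12.2 30.0 t 28.6
(2, True) [ 0.5111 -0.1554  0.1267] F [-2.6  0.8 11.3] T [-0.01  0.65  0.  ] q6 -0.52 grip 11.8 30.0 t 29.1
(3, False) [ 0.5111 -0.1552  0.1241] F [ 2.3  0.2 -3.5] T [-0.   -0.54  0.13] q6 -0.69 grip 12.0 30.0 t 29.7
a 0.3781317007977318
```

```bash
python3 - <<'E'
from h import *
a=.3781
r=movel([NX,NY,.115],yaw(a),v=.02,until_force=6); rep(r)
if get_tcp_pos()[2]>.1215:
    for k in range(3):
        a+=np.radians(5); z=get_tcp_pos()[2]; movel([NX,NY,z],yaw(a)); r=movel([NX,NY,.115],yaw(a),v=.02,until_force=6); rep((k,r,a))
        if get_tcp_pos()[2]<.1215: break
wait(.3); rep(("seat",a))
E
```

```text
True [ 0.5105 -0.1552  0.1176] F [-1.1 -0.8  5.8] T [-0.06  0.17  0.04] q6 -0.69 grip 12.0 30.0 t 30.1
('seat', 0.3781) [ 0.5105 -0.1552  0.1176] F [-0.6  0.5  5.6] T [-0.12  0.17 -0.02] q6 -0.7 grip 11.5 30.0 t 30.4
```

The cap dropped about 9.1 mm into the thread start and is held there. Now I'll screw it clockwise with light pressing, watching force and torque.

```bash
python3 - <<'E'
from h import *
a=.3781
for i in range(15):
    a-=np.radians(10); z=get_tcp_pos()[2]; fz=get_ft_force()[2]
    zt=z-(.0005 if fz<10 else .0003 if fz<20 else -.0003)
    movel([NX,NY,zt],yaw(a),v=.03)
    if get_ft_force()[2]<5: movel([NX,NY,zt-.0012],yaw(a),v=.02,until_force=5)
    rep(i)
    if abs(get_ft_torque()[2])>1.5 or get_ft_force()[2]>45 or get_time()>52: break
print("a",a)
E
```

```text
0 [ 0.5113 -0.1555  0.1173] F [-1.5  0.1 14.7] T [ 0.06  0.52 -0.12] q6 -0.52 grip 11.6 30.0 t 30.9
1 [ 0.5109 -0.1553  0.1167] F [-3.3  0.7 14.5] T [ 0.03  0.69 -0.1 ] q6 -0.35 grip 11.7 30.0 t 31.5
2 [ 0.5111 -0.1553  0.1161] F [-3.   0.8 14.1] T [-0.   0.6 -0.1] q6 -0.18 grip 11.8 30.0 t 32.1
3 [ 0.5107 -0.1552  0.1159] F [-0.4 -0.3  5.2] T [-0.12  0.18 -0.1 ] q6 -0.0 grip 12.0 30.0 t 32.4
4 [ 0.5109 -0.1553  0.1154] F [ 1.  -0.2  5.1] T [-0.2  -0.02 -0.09] q6 0.17 grip 12.1 30.0 t 32.7
5 [ 0.5109 -0.1552  0.1145] F [-2.1  0.9 12.7] T [ 0.04  0.51 -0.05] q6 0.35 grip 12.1 30.0 t 33.3
6 [ 0.5107 -0.155   0.1142] F [0.4 0.3 5.9] T [ 0.06  0.12 -0.15] q6 0.52 grip 11.9 30.0 t 33.6
7 [ 0.5106 -0.155   0.1137] F [-0.6 -0.   5.3] T [ 0.04  0.2  -0.1 ] q6 0.69 grip 11.9 30.0 t 34.0
8 [ 0.5107 -0.1551  0.113 ] F [-3.6  1.5 14.7] T [ 0.25  0.77 -0.07] q6 0.87 grip 12.1 30.0 t 34.5
9 [ 0.5109 -0.1553  0.113 ] F [-0.4 -1.2  8.6] T [-0.13  0.28 -0.02] q6 1.04 grip 11.9 30.0 t 34.9
10 [ 0.511  -0.1554  0.113 ] F [ 0.3 -0.1  9.2] T [-0.14  0.36 -0.05] q6 1.22 grip 11.7 30.0 t 35.2
11 [ 0.5111 -0.1555  0.113 ] F [ 0.1 -1.3  9.1] T [-0.17  0.34 -0.07] q6 1.39 grip 11.4 30.0 t 35.5
12 [ 0.5111 -0.1554  0.113 ] F [ 0.  -0.9  8.5] T [-0.05  0.29 -0.1 ] q6 1.57 grip 12.3 30.0 t 35.8
13 [ 0.5109 -0.1552  0.113 ] F [-0.9  0.5  8.9] T [0.17 0.34 0.73] q6 1.74 grip 12.8 31.3 t 36.2
14 [ 0.511  -0.1552  0.113 ] F [-0.4  0.3  9. ] T [0.3  0.22 1.05] q6 1.91 grip 15.9 36.2 t 36.5
a -2.239893877991494
```

The roof bottomed out at 0.113 from about 90° on, and the torque rose sharply at 130–140°, so it is home and tight. Releasing and checking.

```bash
python3 - <<'E'
from h import *
command_gripper(.6); rep("open")
p=pose(); movel(p[0]+[0,0,.15],v=.15); move_pose([.5108,-.1552,.27],yaw(-np.pi/2)); wait(.3); rep("up")
snap("wrist","f.png"); 
m=camera_info
movel([.5,.05,.3],v=.25); wait(.2); snap("side","s4.png"); rep("away")
a=cv2.imread("pics/f.png")[120:320,220:420]; b=cv2.imread("pics/s4.png")[260:420,280:440]
cv2.imwrite("pics/fin.png",np.hstack([cv2.resize(a,(400,400)),cv2.resize(b,(400,400))]))
E
```

```text
open [ 0.5104 -0.1552  0.1123] F [-1.1 -1.2  4.8] T [-0.14  0.41  0.03] q6 1.92 grip 52.8 2.2 t 37.2
up [ 0.5107 -0.1552  0.2699] F [ 0.1 -0.5 -0.1] T [-0.04  0.14  0.02] q6 1.25 grip 52.6 0.0 t 39.4
away [0.5    0.0491 0.2998] F [ 0.  -0.   0.1] T [-0.02  0.14 -0.03] q6 1.65 grip 52.9 0.0 t 40.6
```

View pics/fin.png

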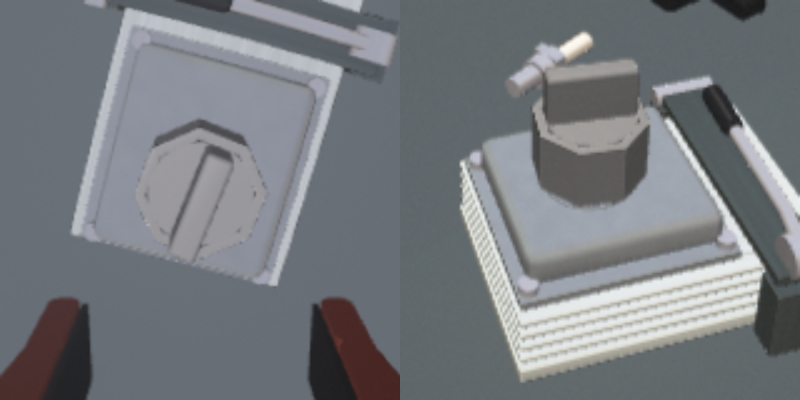

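The cap sits level and low on the cover. On opening, the fingertips rested on the roof at 0.1123, which puts the rim at about 6.8 mm, so it is home. Handing in.

```bash
python3 -c "
from station import *
print(job_done())"
```

```text
the job is handed in; nothing more can be done
None
```

The cap is screwed home on the neck, level and released, about 6.8 mm above the neck's foot by my fingertip reading; the job was handed in at about 41 s of the 72 s allowed, and no verdict came back.

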